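# Set out the plating bench on its outline pads

### The arm

A 7-joint arm with a two-finger parallel gripper is mounted at the origin on a cart in front of the work surface, level with it; the furniture and walls round the work are solid. World frame = base frame: x ahead of the robot, y to its left, z up, the work surface at z = 0. Lengths are in mm, angles in rad, forces in N, time in s.
With the tool pointing down it reaches from about 375 to 925 mm from the base axis. Payload 3.1 kg.
Tool frame: the origin (TCP) lies at the very end of the fingers, on their centre line; the grasp point (between the pads) lies 19 mm behind it (env.pinch_z is the distance from the TCP to the grasp point, in mm); y points along the fingers, x is the direction in which the jaws open and shut, and the axes are right-handed (so a half turn about y gives the same grasp; the last joint's range is limited). The gripper opens to 85 mm and grips with 20 to 120 N. Pads are 22 mm wide; open, the fingers measure 114 mm over their backs; the gripper's body (76 mm by 85 mm) begins 54 mm behind the grasp point. The pads swing forward as they close: fully open they stand 13 mm farther back than shut.
Start: joints at [1.097, 0.383, 0.044, 1.598, -0.018, 1.161, -0.05], TCP at [238.58, -604.634, 231.269] pointing down, gripper open.
Joint ranges: [-2.61, 2.61], [-0.41, 2.15], [-1.48, 1.57], [0, 2.5], [-1.57, 4.71], [0.05, 1.97], [-2.85, 2.85]. Speed limits (rad/s): [2.79, 2.79, 3.14, 3.14, 3.14, 3.14, 3.14].

### API

Orientations are given as a 3x3 rotation matrix whose columns are the frame's x, y, z axes.
In Python, from cell import env, solve_ik, eyes gives the robot as it stands. Calls block until the motion is done:
- env.move_ptp(position, orientation): joint-space move of the TCP to a pose.
- env.movel(position, speed=150, frame=None): straight line of the TCP; frame=None keeps the orientation; speed is the mean speed in mm/s.
- env.move_joints(angles): joint-space move.
- env.move_gripper(opening): finger opening in mm; the grip force is fixed at half the most; returns when the fingers have stopped.
- env.hold(seconds).
- solve_ik(position, orientation): joint angles nearest the present ones, or None.
- eyes.capture(name): name is "side" or "top"; returns (picture, depth): 480x640x3 uint8, red, green, blue; 480x640 float32, mm along the optical axis (not along the pixel's ray), 0 where there is no reading.
- eyes.camera_model(name): a dict with "mtx" (3x3 intrinsics, pixels), "dist_coeffs" ([k1, k2, p1, p2, k3] as OpenCV has them; the pictures are not rectified), "R" (3x3) and "t" (3): a world point X has camera coordinates R X + t. Camera axes: x right, y down, z forward; pixel columns grow to the right and rows downward; lengths in mm; the calibration is good to about 2 mm. A picture is of the moment at which its call begins. camera_model takes no time and is no camera call.
A pose or a line that the arm cannot do raises env.IKError and nothing moves.
- env.job_done(): hands the job in, once; it reports no verdict.
Trained networks look in the newest picture that a camera, given by its name, has taken for a name from the list of things; names that differ only in an ending like _2 or _b are one class to them, and where a whole thing is asked for, a point or a joint stands for the part that bears it (a point fixed in the world has none). Each returns a list of dicts, best first, with "conf" (0 to 1); they miss things now and then, are a little off and sometimes report something else, mostly with a low value. They report only what shows in the picture. A call takes as long as a camera call. They do not tell look-alikes from the thing itself.
- eyes.spot_in(label, camera): "at" ([x, y, z] in mm, in the coordinates of the camera as it stood for that picture, good to about 4 mm: the middle of the surface that is visible of it).
- eyes.trace(label, camera): "pixels" (480x640 bool, what is visible of it).
- eyes.tip_of(label, camera): "at" ([x, y, z] in mm, in the coordinates of the camera as it stood for that picture, good to about 4 mm: a listed point, or the origin of a listed thing).
Readings, each from a call of its own:
- env.current_time(): time.
- env.current_q(): joint angles.
- env.current_qd(): joint speeds.
- env.current_joint_efforts(): joint torques, N m.
- env.current_eef_pos(): TCP position.
- env.current_ee_rot(): TCP orientation.
- env.current_ft_force(): force on the tool from outside, world axes, zero at the start.
- env.current_ft_torque(): the same for the moment, N m.
- env.current_opening(): finger opening in mm.
Only numpy, scipy, OpenCV 4.12 (cv2) and the standard library are available. Lean on these libraries where they do the work, as an engineer would, in place of code of your own. Each camera call takes 0.05 s, during which the arm holds its last target.

### The job

Set the bench out for the next plate: put the timer, the petri dish, the loose tube cap and the forceps each on the grey pad that carries its own dark outline. Each should lie flat (the cap standing, open side up) and centred on its outline, with the timer squared up to its outline and the forceps lying along theirs, either way round.

Things in the scene. Friction and masses are not known exactly. Their poses are not given: they have to be found in the camera images.
- timer_center (a point): White bench timer with a small display and keys, a flat box 72 (x) x 66 (y) x 18 (z) mm lying on its back on the worktop, display up. Point at its centre, 9 mm above its underside; x along the 72 mm side, y along the 66 mm side, z up.
- dish_center (a point): Closed petri dish (clear with a pinkish filling), a round disc 61 mm in diameter and 15 mm high, lying flat on the worktop in the clear area in front of and left of the tube racks. Point at its centre, 7.5 mm above its underside; z up.
- cap_center (a point): Loose orange-red tube cap, a small cup 20 mm in diameter and 16 mm high, standing open side up on the worktop by itself. Point at its centre, 8 mm above its underside; z up.
- forceps_center (a point): Steel forceps lying flat on the worktop, 138 mm long (y), 16 mm wide (x; 14 mm where it is gripped at mid-length) and 9 mm high. Point at its centre, 4.5 mm above its underside; y along its length (points at one end), z up.
- pad_timer_top (a point): Grey rectangular pad with rounded corners, 84 (x) x 78 (y) mm and 3 mm thick, with a dark rounded rectangle 74 x 68 mm on it. Origin at the centre of the dark shape, on the pad's top, 3 mm above the worktop. The pad is fixed; z up. x along the longer side.
- pad_dish_top (a point): Grey round pad 78 mm in diameter, 3 mm thick, with a dark disc 64 mm in diameter on it. Origin at the centre of the dark shape, on the pad's top, 3 mm above the worktop. The pad is fixed; z up.
- pad_cap_top (a point): Grey round pad 48 mm in diameter, 3 mm thick, with a small dark disc 24 mm in diameter on it. Origin at the centre of the dark shape, on the pad's top, 3 mm above the worktop. The pad is fixed; z up.
- pad_forceps_top (a point): Long narrow grey pad, 34 (x) x 148 (y) mm and 3 mm thick, with a long dark tapering shape the size of the forceps on it. Origin at the centre of the dark shape, on the pad's top, 3 mm above the worktop. The pad is fixed; z up. y along its length.
Not all that is in view belongs to the job. What is shaped like the part that bears dish_center but red is not meant.

How it is judged:
By the outcome, as a careful person would: the job done as asked, in the order asked, and still so for the second after the job is handed in, with the robot touching nothing.
It also fails if it takes over 99 s, if anything falls off the work surface, if the arm or the gripper's body presses on something with over 40 N, if the wrist force passes 120 N, or if a joint passes its speed limit or range.

## Working session

There is one attempt and no reset: what is moved stays moved. The work goes in short steps, each a Python script; the robot and the scene stay as the last script left them, time stands still between calls to the robot, and variables do not carry over. Pictures are saved under pics/ and viewed, and the job is handed in when it is done.

```bash
ls; mkdir -p pics; python3 - <<'E'
from cell import env, solve_ik, eyes
import cv2,numpy as np
for n in ("top","side"):
    p,d=eyes.capture(n); cv2.imwrite(f"pics/{n}0.png",p[:,:,::-1]); np.save(f"{n}0d.npy",d)
    m=eyes.camera_model(n); print(n,{k:np.round(v,3).tolist() for k,v in m.items()})
    print((d>0).mean(), np.median(d))
print(env.current_time(), env.pinch_z, env.current_ee_rot())
E
```

```text
pics
top {'mtx': [[546.859, 0.0, 318.766], [0.0, 546.859, 237.389], [0.0, 0.0, 1.0]], 'dist_coeffs': [0.023, 0.0, 0.0, 0.0, 0.0], 'R': [[-0.022, -1.0, 0.01], [-0.986, 0.02, -0.164], [0.164, -0.013, -0.986]], 't': [64.871, 574.717, 1332.977]}
0.996064453125 1424.6816
side {'mtx': [[498.903, 0.0, 322.518], [0.0, 498.903, 244.656], [0.0, 0.0, 1.0]], 'dist_coeffs': [-0.082, 0.0, 0.0, 0.0, 0.0], 'R': [[-0.965, -0.26, -0.022], [-0.094, 0.424, -0.901], [0.244, -0.867, -0.434]], 't': [562.051, 94.992, 901.366]}
0.9960091145833333 1020.19824
0.1 18.700000000000003 [[ 3.66989486e-01 -9.98948172e-04  9.30224553e-01]
 [-9.30221950e-01  2.20392856e-03  3.66990825e-01]
 [-2.41675327e-03 -9.99997072e-01 -1.20424908e-04]]
```

View pics/top0.png

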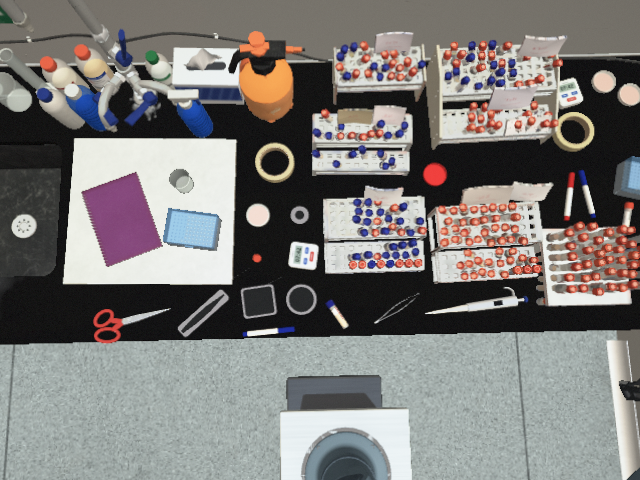

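View pics/side0.png

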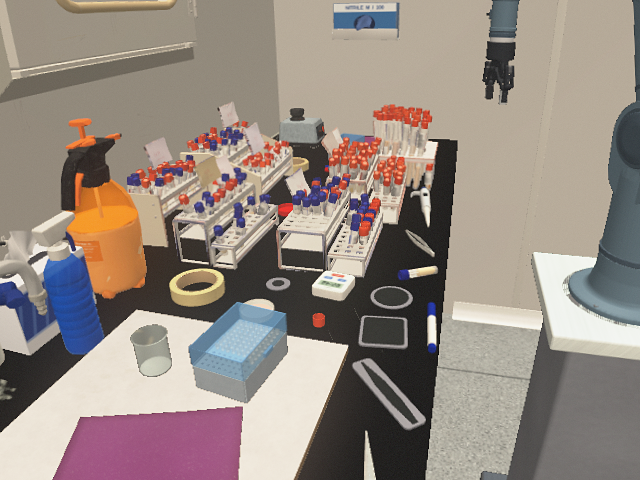

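The top view holds these candidates.
- **Timer:** (304,256) and (570,93).
- **Dish:** pink at (258,215), (603,82) and (628,94), plus a red one at (435,174).
- **Cap:** the only loose one is at (257,258).
- **Forceps:** (398,308).
- **Pads:** timer (258,302), dish (301,299), cap (299,214), forceps (203,313).

I pick the pink dish at (258,215), which lies front-left of the racks. I pick the timer at (304,256), which lies flat and within reach. An enlarged crop should confirm both.

```bash
cat > h.py <<'E'
import cv2,numpy as np
from cell import env, solve_ik, eyes
def undist(m,uv):
    return cv2.undistortPoints(np.asarray(uv,float).reshape(-1,1,2),np.array(m["mtx"]),np.array(m["dist_coeffs"])).reshape(-1,2)
def onplane(m,uv,z):
    R=np.array(m["R"]);t=np.array(m["t"]).ravel()
    r=np.c_[undist(m,uv),np.ones(len(np.reshape(uv,(-1,2))))]@R   # world dirs
    c=-R.T@t
    return c+r*((z-c[2])/r[:,2])[:,None]
def proj(m,X):
    return cv2.projectPoints(np.asarray(X,float).reshape(-1,1,3),cv2.Rodrigues(np.array(m["R"]))[0],np.array(m["t"],float),np.array(m["mtx"]),np.array(m["dist_coeffs"]))[0].reshape(-1,2)
def ortho(cam,p,x0,x1,y0,y1,z,s):  # image with world rows: x decreasing down, y decreasing right; s px/mm
    m=eyes.camera_model(cam)
    H,W=int((x1-x0)*s),int((y1-y0)*s)
    X=x1-(np.arange(H)+.5)/s; Y=y1-(np.arange(W)+.5)/s
    g=np.stack(np.meshgrid(X,Y,indexing='ij')+ (np.full((H,W),z),),-1) if False else np.dstack(list(np.meshgrid(X,Y,indexing='ij'))+[np.full((H,W),float(z))])
    uv=proj(m,g).reshape(H,W,2).astype(np.float32)
    return cv2.remap(p,uv[...,0],uv[...,1],cv2.INTER_CUBIC)
E
python3 - <<'E'
from h import *
p=cv2.imread("pics/top0.png"); cv2.imwrite("pics/crop0.png",cv2.resize(p[195:340,170:430],(780,435),interpolation=cv2.INTER_CUBIC))
m=eyes.camera_model("top"); d=np.load("top0d.npy")
q={"timer":(304,256,18),"dish":(258,215,15),"cap":(257,258,16),"forc":(398,308,9),"ptim":(258,302,3),"pdish":(301,299,3),"pcap":(299,214,3),"pforc":(203,313,3),"t2":(570,93,18)}
R=np.array(m["R"]);t=np.array(m["t"])
for k,(u,v,z) in q.items():
    n=undist(m,[[u,v]])[0]; X=R.T@(np.r_[n,1]*np.median(d[v-1:v+2,u-1:u+2])-t)
    print(k,onplane(m,[[u,v]],z).round(0),X.round(0))
o=ortho("top",p,330,700,-200,420,3,1.25); print(o.shape); cv2.imwrite("pics/ortho0.png",o)
s=cv2.imread("pics/side0.png"); o=ortho("side",s,330,700,-200,420,3,1.25); cv2.imwrite("pics/orthos0.png",o)
E
```

```text
timer [[533.  91.  18.]] [533.  91.  16.]
dish [[643. 209.  15.]] [643. 209.  15.]
cap [[531. 212.  16.]] [532. 213.   4.]
forc [[ 396. -145.    9.]] [ 397. -146.    1.]
ptim [[419. 211.   3.]] [419. 211.   3.]
pdish [[425. 101.   3.]] [425. 101.   2.]
pcap [[647. 103.   3.]] [646. 103.   3.]
pforc [[395. 350.   3.]] [395. 350.   3.]
t2 [[ 961. -632.   18.]] [ 961. -632.   19.]
(462, 775, 3)
```

View pics/crop0.png

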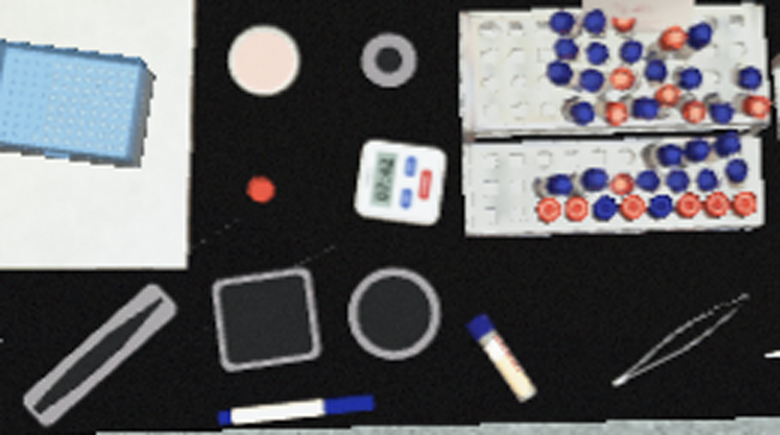

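View pics/ortho0.png

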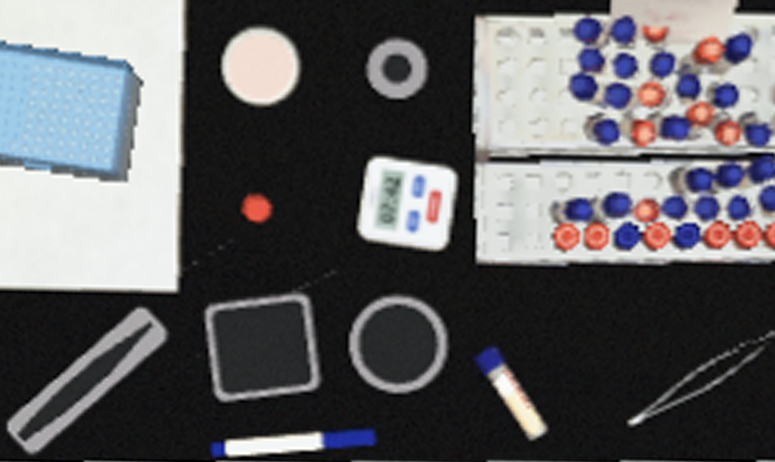

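View pics/orthos0.png

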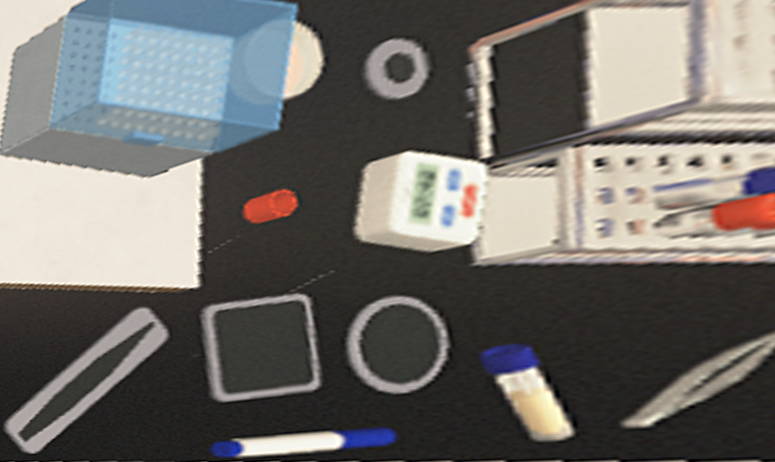

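The crop confirms the timer at (304,256) flat with its display up, and the pink dish, cap, forceps and four pads. Both cameras agree to about 2 mm. Next come the precise poses and the rack clearance.

```bash
cat > meas.py <<'E'
from h import *
S=4
def region(p,cx,cy,h,z,cam="top"):
    return ortho(cam,p,cx-h,cx+h,cy-h,cy+h,z,S)
def toW(pt,cx,cy,h): # (col,row)->world
    return np.array([cx+h-(pt[1]+.5)/S, cy+h-(pt[0]+.5)/S])
def rect(mask,cx,cy,h):
    n,l,st,ce=cv2.connectedComponentsWithStats(mask.astype(np.uint8))
    i=1+np.argmax(st[1:,4]); c=(l==i).astype(np.uint8)
    cn=max(cv2.findContours(c,cv2.RETR_EXTERNAL,cv2.CHAIN_APPROX_NONE)[0],key=cv2.contourArea)
    r=cv2.minAreaRect(cn); b=cv2.boxPoints(r); bw=np.array([toW(q,cx,cy,h) for q in b])
    e=[bw[1]-bw[0],bw[2]-bw[1]]; e.sort(key=np.linalg.norm)
    L=e[1]; ang=np.degrees(np.arctan2(L[1],L[0]))%180
    M=cv2.moments(cn); cen=toW((M['m10']/M['m00'],M['m01']/M['m00']),cx,cy,h)
    return dict(c=bw.mean(0).round(1),cent=cen.round(1),size=(round(np.linalg.norm(e[1]),1),round(np.linalg.norm(e[0]),1)),longang=round(ang,1))
CFG={ # name: cx,cy,h,z, masktype
 "timer":(533,91,48,18,'b'),"dish":(643,209,45,15,'b'),"cap":(531,212,25,16,'r'),
 "ptimer":(419,211,55,3,'g'),"pdish":(425,101,48,3,'g'),"pcap":(647,103,35,3,'g'),"pforc":(395,350,85,3,'g'),"forc":(397,-146,80,6,'g')}
def mask(im,t):
    f=im.astype(int)
    if t=='r': return (f[...,2]>110)&(f[...,2]-f[...,0]>60)
    if t=='g': return f.min(-1)>75
    return f.max(-1)>95
def measure(p,names=None,cam="top",over={}):
    for k in names or CFG:
        cx,cy,h,z,t=over.get(k,CFG[k]); im=region(p,cx,cy,h,z,cam); print(cam,k,rect(mask(im,t),cx,cy,h))
        if k.startswith("p"):
            f=im.astype(int).max(-1); g=mask(im,t).astype(np.uint8)
            cn=max(cv2.findContours(g,cv2.RETR_EXTERNAL,cv2.CHAIN_APPROX_NONE)[0],key=cv2.contourArea)
            fill=np.zeros_like(g); cv2.drawContours(fill,[cn],-1,1,-1)
            print("    hole",rect((fill==1)&(g==0),cx,cy,h))
E
python3 - <<'E'
from meas import *
p=cv2.imread("pics/top0.png"); s=cv2.imread("pics/side0.png")
measure(p); measure(s,["timer","cap","ptimer","pdish","pcap","pforc","forc"],"side")
# heights
m=eyes.camera_model("top"); d=np.load("top0d.npy")
v,u=np.mgrid[0:480,0:640]; uv=np.c_[u.ravel(),v.ravel()]
R=np.array(m["R"]);t=np.array(m["t"]); X=(np.c_[undist(m,uv),np.ones(len(uv))]*d.reshape(-1,1)-t)@R
np.save("X.npy",X.reshape(480,640,3)); print("cam",-R.T@t)
for a in range(-20,60,10):
    k=(X[:,1]>a)&(X[:,1]<a+10)&(X[:,0]>470)&(X[:,0]<690); print(a,X[k,2].max().round())
for n,a in (("timer>",(440,600,55,130)),("boxL",(600,700,240,340)),("all",(330,700,-230,420))):
    k=(X[:,0]>a[0])&(X[:,0]<a[1])&(X[:,1]>a[2])&(X[:,1]<a[3]); print(n,X[k,2].max().round())
k=(X[:,2]>25)&(X[:,0]>340)&(X[:,0]<720)&(X[:,1]>40)&(X[:,1]<420); print(X[k].min(0),X[k].max(0), X[k][:,1][X[k][:,1]<150])
im=region(p,397,-146,80,6); im2=region(s,397,-146,80,6,"side"); cv2.imwrite("pics/forc0.png",cv2.resize(np.hstack([im,im2]),(800,400)))
E
```

```text
top timer {'c': array([535.3,  93.7], dtype=float32), 'cent': array([535.2,  93.7]), 'size': (np.float32(74.4), np.float32(68.5)), 'longang': np.float32(81.4)}
top dish {'c': array([644.4, 210.2], dtype=float32), 'cent': array([644.4, 210.2]), 'size': (np.float32(62.2), np.float32(62.0)), 'longang': np.float32(90.0)}
top cap {'c': array([531.6, 212.8], dtype=float32), 'cent': array([531.5, 213.1]), 'size': (np.float32(22.8), np.float32(21.4)), 'longang': np.float32(78.7)}
top ptimer {'c': array([422.5, 210.2], dtype=float32), 'cent': array([422.2, 210.1]), 'size': (np.float32(86.2), np.float32(80.5)), 'longang': np.float32(97.4)}
    hole {'c': array([422. , 210.2], dtype=float32), 'cent': array([422.1, 210.3]), 'size': (np.float32(72.3), np.float32(66.9)), 'longang': np.float32(97.0)}
top pdish {'c': array([424.5, 101.2], dtype=float32), 'cent': array([424.6, 101.3]), 'size': (np.float32(78.8), np.float32(78.2)), 'longang': np.float32(90.0)}
    hole {'c': array([424.7, 101.1], dtype=float32), 'cent': array([424.7, 101.3]), 'size': (np.float32(61.9), np.float32(61.5)), 'longang': np
[... 2203 characters left out ...]
loat32(151.9), np.float32(36.9)), 'longang': np.float32(131.0)}
    hole {'c': array([395.6, 349.9], dtype=float32), 'cent': array([391.8, 354.3]), 'size': (np.float32(138.7), np.float32(16.3)), 'longang': np.float32(131.0)}
side forc {'c': array([ 395.1, -137.9], dtype=float32), 'cent': array([ 395.3, -138.9]), 'size': (np.float32(149.2), np.float32(26.4)), 'longang': np.float32(118.8)}
cam [ 349.5968708    70.68707605 1408.5880028 ]
-20 96.0
-10 96.0
0 96.0
10 96.0
20 97.0
30 95.0
40 90.0
50 20.0
timer> 25.0
boxL 90.0
all 1409.0
[349.5968708   40.00671409  25.1335249 ] [ 719.65495241  419.96528737 1408.5880028 ] [70.68707605 70.68707605 70.68707605 ... 70.68707605 70.68707605
 70.68707605]
```

View pics/forc0.png

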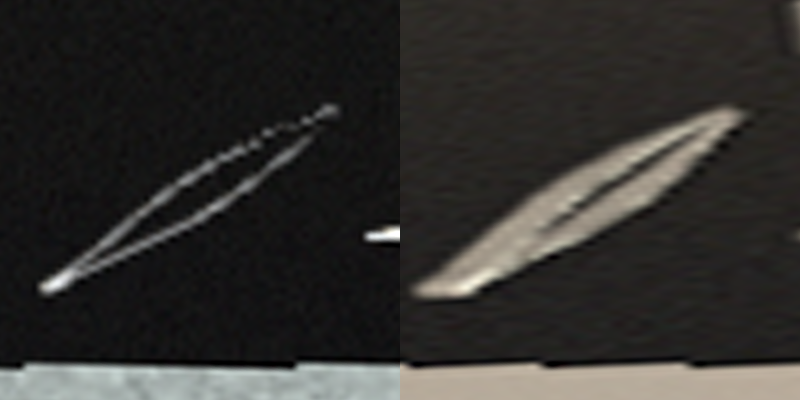

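```bash
cat >> h.py <<'E'
def Rj(deg):
    a=np.radians(deg); x=np.array([np.cos(a),np.sin(a),0]); y=np.array([0,0,-1.]); return np.c_[x,y,np.cross(x,y)]
E
python3 - <<'E'
from h import *
X=np.load("X.npy").reshape(-1,3)
def q(x0,x1,y0,y1,zl=25,zh=400):
    k=(X[:,0]>x0)&(X[:,0]<x1)&(X[:,1]>y0)&(X[:,1]<y1)&(X[:,2]>zl)&(X[:,2]<zh); return (k.sum(),)+((X[k].min(0).round(),X[k].max(0).round()) if k.any() else ())
print("rack",q(470,690,20,90)); print("near dish",q(580,720,150,330,20)); print("tape",q(690,800,100,250,8))
print("front",q(340,470,30,420,4))
for n,P,as_ in (("timer",(535,101,-3),(-8.6,171.4)),("ptimer",(422,218,0),(7.2,187.2)),("dish",(644,210,-2),(90,-90)),("pdish",(425,101,1),(90,-90)),("cap",(531,213,2),(0,180)),("pcap",(645,102,5),(0,180)),("f",(397,-142,1.5),(31.8,211.8)),("pf",(395,350.6,4.5),(41,221))):
  for a in as_:
    for z in (P[2],170):
      s=solve_ik((P[0],P[1],z),Rj(a)); print(n,a,z,None if s is None else np.round(s,2))
E
```

```text
rack (np.int64(580), array([487.,  20.,  27.]), array([667.,  41.,  97.]))
near dish (np.int64(338), array([580., 183.,  20.]), array([705., 330.,  90.]))
tape (np.int64(381), array([717., 116.,   8.]), array([800., 216.,  32.]))
front (np.int64(1215), array([341.,  30.,   4.]), array([470., 419.,  27.]))
timer -8.6 -3 [ 0.23  0.6  -0.59  1.97  0.49  0.72 -0.8 ]
timer -8.6 170 [ 0.41  0.35 -0.78  1.88  0.29  1.02 -0.65]
timer 171.4 -3 [ 0.7   1.02 -1.26  1.95  1.12  1.12  1.94]
timer 171.4 170 [ 0.72  0.57 -1.24  1.87  0.59  1.14  2.26]
ptimer 7.2 0 [ 0.19  0.59 -0.86  2.12  0.68  0.73 -0.99]
ptimer 7.2 170 [ 0.45  0.3  -1.12  2.03  0.32  1.01 -0.7 ]
ptimer 187.2 0 [ 0.47  0.9  -1.25  2.11  1.07  1.01  1.89]
ptimer 187.2 170 [ 0.53  0.35 -1.23  2.02  0.39  1.03  2.38]
dish 90 -2 [ 0.08  0.8  -0.62  1.63  0.56  0.9   0.81]
dish 90 170 [ 0.22  0.65 -0.85  1.55  0.51  1.19  0.85]
dish -90 -2 [-0.01  0.76 -0.49  1.63  0.44  0.86 -2.26]
dish -90 170 [ 0.17  0.62 -0.77  1.55  0.46  1.17 -2.26]
pdish 90 1 [ 0.56  0.6  -1.    2.2   0.77  0.75  0.6 ]
pdish 90 170 [ 0.6   0.14 -0.97  2.11  0.1
[... 304 characters left out ...]
.49  0.64 -1.24  1.8   0.66  1.19  2.19]
pcap 0 5 [ 0.19  0.73 -0.55  1.69  0.47  0.86 -0.56]
pcap 0 170 [ 0.27  0.53 -0.65  1.62  0.35  1.11 -0.47]
pcap 180 5 [ 0.61  1.13 -1.26  1.68  1.14  1.24  2.22]
pcap 180 170 [ 0.61  0.82 -1.25  1.6   0.8   1.32  2.38]
f 31.8 1.5 [ 0.66  0.38 -0.44  2.25  0.3   0.56  0.54]
f 31.8 170 [ 0.74  0.04 -0.49  2.16  0.03  0.94  0.78]
f 211.8 1.5 [ 0.33  0.35 -0.09  2.27  0.06  0.53 -2.39]
f 211.8 170 [ 0.47  0.03 -0.23  2.17  0.01  0.94 -2.35]
pf 41 4.5 [-0.18  0.61 -0.73  2.    0.59  0.76 -0.56]
pf 41 170 [-0.01  0.36 -0.92  1.91  0.33  1.03 -0.36]
pf 221 4.5 [ 0.17  0.97 -1.25  1.99  1.09  1.09  2.26]
pf 221 170 [ 0.21  0.52 -1.23  1.91  0.55  1.11  2.61]
```

```bash
cat >> h.py <<'E'
def st(tag):
    print(tag,"t",round(env.current_time(),1),"pos",np.round(env.current_eef_pos(),1),"open",round(env.current_opening(),1),"F",np.round(env.current_ft_force(),1))
def pick(x,y,a,z,op,hov=150):
    env.move_ptp((x,y,hov),Rj(a)); env.move_gripper(op); env.movel((x,y,z+25),speed=250); env.movel((x,y,z),speed=80); st("down")
    env.move_gripper(0); st("grip"); env.movel((x,y,z+80),speed=150); st("lift")
def snap(name,cam="top"):
    p,d=eyes.capture(cam); p=p[:,:,::-1].copy(); cv2.imwrite(f"pics/{name}.png",p); return p
E
python3 - <<'E'
from meas import *
c=np.array([535.3,93.7]); L=np.radians(81.4); g=c+8*np.array([np.cos(L),np.sin(L)]); print(g)
pick(g[0],g[1],-8.6,-3,85)
L=np.radians(97.1); c=np.array([422.1,210.2]); g=c+8*np.array([np.cos(L),np.sin(L)])
env.move_ptp((g[0],g[1],80),Rj(7.1)); st("over"); env.movel((g[0],g[1],8),speed=120)
snap("hov_t"); snap("hov_s","side"); st("hover")
E
```

```text
[536.49628275 101.61005105]
down t 4.2 pos [536.  101.5  -3.4] open 85.2 F [-0.5  0.1 -0.2]
grip t 4.5 pos [537.4 102.1  -2.1] open 64.6 F [0.1 0.9 2.9]
lift t 5.2 pos [535.8 101.1  76.4] open 64.6 F [ 0.1 -0.7 -1.3]
over t 5.8 pos [420.5 218.   79.4] open 64.7 F [-0.5  0.2 -1. ]
hover t 6.7 pos [422.1 218.5   8.8] open 64.5 F [ 0.7  0.1 -1.1]
```

```bash
python3 - <<'E'
import cv2,numpy as np
a=cv2.imread("pics/hov_t.png")[220:360,180:360]; b=cv2.imread("pics/hov_s.png")[220:420,260:500]
cv2.imwrite("pics/hov.png",np.hstack([cv2.resize(a,(400,311)),cv2.resize(b,(373,311))]))
E
```

```text
(no output)
```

View pics/hov.png

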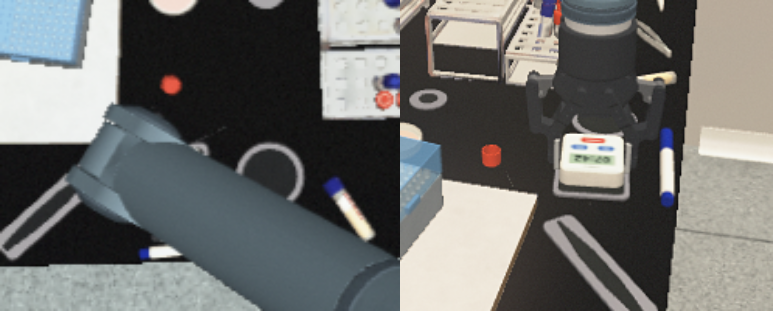

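The side view shows the timer held level over its pad. Next I lower it, release it and check.

```bash
cat >> h.py <<'E'
def settle(x,y,z,spd=60):
    env.movel((x,y,z),speed=spd); env.hold(0.3); st("set")
    e=np.array(env.current_eef_pos())-[x,y,z]
    return e
def release(x,y,z,op):
    env.move_gripper(op); st("rel"); env.hold(0.15); env.movel((x,y,z+30),speed=80); env.movel((x,y,150),speed=250)
AWAY=[1.097,0.383,0.044,1.598,-0.018,1.161,-0.05]
E
python3 - <<'E'
from meas import *
L=np.radians(97.1); c=np.array([422.1,210.2]); g=c+8*np.array([np.cos(L),np.sin(L)])
print(settle(g[0],g[1],3)); print(settle(g[0],g[1],0.6,30))
release(g[0],g[1],0.6,78)
env.move_ptp((644.4,210.2,150),Rj(90)); st("dish hover")
p=snap("t1"); s=snap("s1","side")
measure(p,["ptimer"]); 
E
```

```text
set t 7.2 pos [421.2 218.2   3.1] open 64.1 F [ 0.7 -0.1 -0.6]
[0.04064556 0.03664387 0.0795857 ]
set t 7.8 pos [421.6 218.4   0.8] open 64.3 F [0.5 0.6 1.4]
[0.48699175 0.30620274 0.2074966 ]
rel t 8.1 pos [4.205e+02 2.178e+02 3.000e-01] open 77.8 F [ 0.   0.1 -0.3]
dish hover t 10.7 pos [642.9 210.9 148.7] open 77.9 F [ 0.2 -0.8  0.5]
top ptimer {'c': array([422.5, 210.2], dtype=float32), 'cent': array([422.2, 210.1]), 'size': (np.float32(86.3), np.float32(80.5)), 'longang': np.float32(97.4)}
    hole {'c': array([435.5, 224. ], dtype=float32), 'cent': array([435.5, 224.1]), 'size': (np.float32(2.8), np.float32(1.8)), 'longang': np.float32(0.0)}
```

View pics/t1.png

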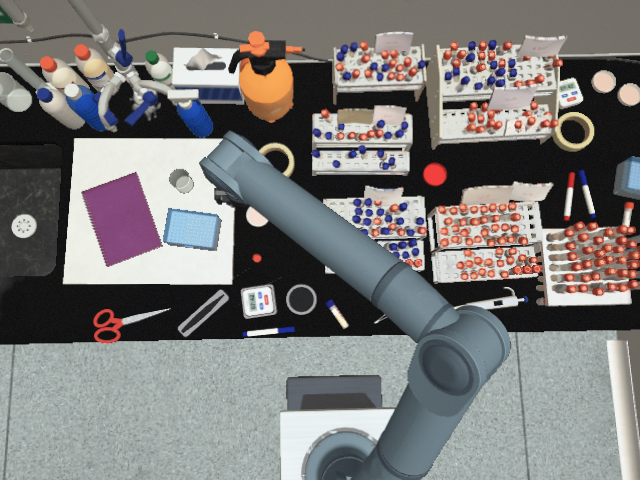

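The top view shows the timer on its pad at (258,302), with the arm clear of it. I measure the timer against the pad using a white threshold.

```bash
cat >> meas.py <<'E'
def timer_check(p):
    im=region(p,422,210,55,21); f=im.astype(int).min(-1)
    for th in (185,200,215):
        m=cv2.morphologyEx((f>th).astype(np.uint8),cv2.MORPH_CLOSE,np.ones((45,45)))
        m=cv2.morphologyEx(m,cv2.MORPH_OPEN,np.ones((25,25)))
        print(th,rect(m,422,210,55))
E
python3 - <<'E'
from meas import *
p=cv2.imread("pics/t1.png"); timer_check(p)
cv2.imwrite("pics/tc.png",np.hstack([region(p,422,210,50,21),region(cv2.imread("pics/s1.png"),422,210,50,21,"side")]))
E
```

```text
185 {'c': array([421.6, 210.3], dtype=float32), 'cent': array([421.6, 210.3]), 'size': (np.float32(73.0), np.float32(68.0)), 'longang': np.float32(96.5)}
200 {'c': array([421.5, 210.1], dtype=float32), 'cent': array([421.6, 210.2]), 'size': (np.float32(71.3), np.float32(65.1)), 'longang': np.float32(97.0)}
215 {'c': array([421.4, 210. ], dtype=float32), 'cent': array([421.5, 210.1]), 'size': (np.float32(70.1), np.float32(63.9)), 'longang': np.float32(97.1)}
```

View pics/tc.png

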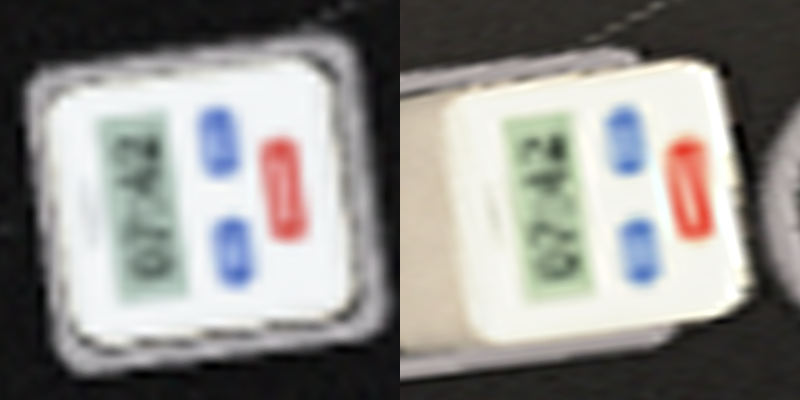

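The timer sits (-0.6, 0) mm from its outline and is square to within 0.5°. The dish is next.

```bash
python3 - <<'E'
from meas import *
pick(644.4,210.2,90,-2,80)
x,y=424.7,101.2
env.move_ptp((x,y,90),Rj(90)); env.movel((x,y,12),speed=150)
settle(x,y,4); settle(x,y,1.4,30); release(x,y,1.4,72)
env.move_ptp((531.6,212.9,150),Rj(0)); env.hold(.2)
p=snap("t2"); s=snap("s2","side")
im=region(p,425,101,48,18); f=im.astype(int); m=(f.max(-1)>95)
cv2.imwrite("pics/dc.png",np.hstack([im,region(s,425,101,48,3,"side")]))
for th in (150,190,210): print(rect((f[...,2]>th)&(f[...,2]-f[...,0]>8),425,101,48))
E
```

```text
down t 12.3 pos [644.  209.9  -2.6] open 80.1 F [-0.6  0.4  0.2]
grip t 12.7 pos [645.2 210.9  -0.9] open 58.3 F [0.1 0.9 2.2]
lift t 13.3 pos [644.  209.6  77.4] open 58.6 F [-0.4 -0.  -0. ]
set t 15.6 pos [424.8 101.1   4.2] open 58.5 F [ 0.9  0.1 -0.4]
set t 16.1 pos [425.3 101.3   2. ] open 58.7 F [-0.5 -0.3  5.8]
rel t 16.4 pos [424.5 101.1   1.2] open 72.1 F [-0.5 -0.2 -0.5]Traceback (most recent call last):
  File "<stdin>", line 10, in <module>
  File "meas.py", line 9, in rect
    i=1+np.argmax(st[1:,4]); c=(l==i).astype(np.uint8)
        ~~~~~~~~~^^^^^^^^^^
    return _wrapfunc(a, 'argmax', axis=axis, out=out, **kwds)
    return bound(*args, **kwds)
ValueError: attempt to get argmax of an empty sequence
```

View pics/dc.png

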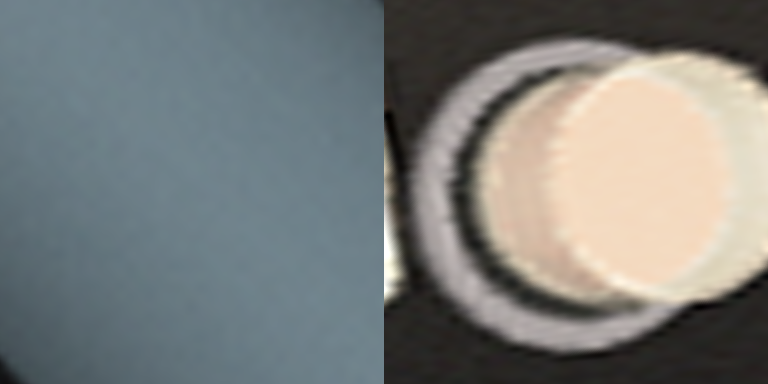

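The arm hides the dish from the top camera here. In the side view the dish looks slightly off to the right, though parallax may account for that. I move the arm away to check.

```bash
python3 - <<'E'
from meas import *
env.move_joints(AWAY)
p=snap("t3"); s=snap("s3","side")
im=region(p,425,101,48,18); f=im.astype(int)
im3=region(p,425,101,48,3)
cv2.imwrite("pics/dc2.png",np.hstack([im,im3]))
for th in (150,190,205): print(rect((f[...,2]>th)&(f[...,2]-f[...,0]>10),425,101,48))
d0=cv2.imread("pics/top0.png"); f=region(d0,644,210,48,15).astype(int); print("before",rect((f[...,2]>190)&(f[...,2]-f[...,0]>10),644,210,48))
st("")
E
```

```text
{'c': array([425.4, 101. ], dtype=float32), 'cent': array([425.6, 101. ]), 'size': (np.float32(53.2), np.float32(53.2)), 'longang': np.float32(72.6)}
{'c': array([425.4, 101. ], dtype=float32), 'cent': array([425.6, 101. ]), 'size': (np.float32(53.2), np.float32(53.2)), 'longang': np.float32(72.6)}
{'c': array([425.4, 101. ], dtype=float32), 'cent': array([425.6, 101. ]), 'size': (np.float32(53.2), np.float32(53.2)), 'longang': np.float32(72.6)}
before {'c': array([642.7, 209.4], dtype=float32), 'cent': array([643.1, 209.6]), 'size': (np.float32(55.8), np.float32(55.0)), 'longang': np.float32(78.4)}
 t 22.6 pos [ 239.8 -604.   231. ] open 72.4 F [ 0.5 -0.6  0. ]
```

View pics/dc2.png

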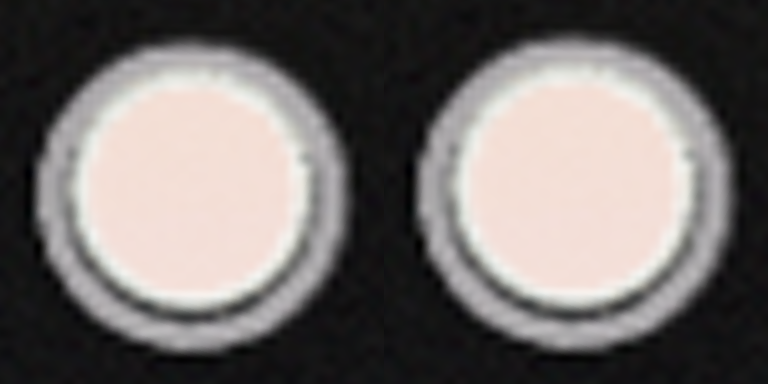

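The dish is centred to about 0.9 mm: (425.5, 101.1) against (424.7, 101.2). The cap is next.

```bash
python3 - <<'E'
from meas import *
pick(531.6,212.9,0,2,42)
x,y=645.1,102.3
env.move_ptp((x,y,90),Rj(0)); env.movel((x,y,15),speed=150)
settle(x,y,8); settle(x,y,5.2,30); release(x,y,5.2,42)
env.move_ptp((397.2,-141.8,150),Rj(31.8)); env.hold(.2)
p=snap("t4"); s=snap("s4","side")
im=region(p,645,102,35,19); print(rect(mask(im,'r'),645,102,35))
cv2.imwrite("pics/cc.png",np.hstack([im,region(s,645,102,35,3,"side")]))
im=region(p,397,-142,80,6); cv2.imwrite("pics/fc.png",im)
E
```

```text
down t 27.1 pos [531.2 212.7   1.6] open 42.1 F [ 0.5  0.4 -0.2]
grip t 27.5 pos [532.  213.3   2.6] open 17.8 F [-1.   0.3  2.3]
lift t 28.2 pos [531.2 212.3  81.5] open 18.0 F [-0.7 -0.5 -0.3]
set t 30.1 pos [645.3 102.3   8.3] open 17.9 F [0.3 0.3 0.3]
set t 30.6 pos [645.8 102.5   5.7] open 17.6 F [0.8 0.6 3.3]
rel t 31.0 pos [644.4 102.    4.6] open 42.2 F [0.  0.2 0.4]
{'c': array([643.8, 102.9], dtype=float32), 'cent': array([644. , 102.9]), 'size': (np.float32(22.7), np.float32(20.9)), 'longang': np.float32(21.8)}
```

View pics/cc.png

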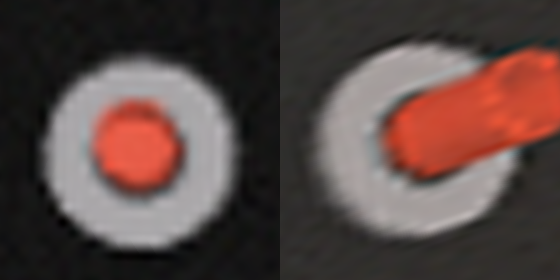

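The cap stands about 1 mm from its outline centre, with its orientation kept. The forceps come last.

```bash
python3 - <<'E'
from meas import *
pick(397.2,-141.8,31.8,1.5,34)
E
```

```text
down t 35.5 pos [ 397.9 -142.2    2.3] open 34.3 F [0.6 0.6 0.6]
grip t 35.8 pos [ 398.  -142.1    2.5] open 11.8 F [-1.1 -0.4  6.5]
lift t 36.5 pos [ 396.6 -142.    81.1] open 12.1 F [-0.9 -0.5  0.3]
```

```bash
python3 - <<'E'
from meas import *
x,y=395.4,350.6
env.move_ptp((x,y,90),Rj(41)); env.movel((x,y,20),speed=150); env.hold(.3); st("hov")
s=snap("s5","side"); p=snap("t5")
cv2.imwrite("pics/fh.png",np.hstack([cv2.resize(s[300:470,300:480],None,fx=2.2,fy=2.2),cv2.resize(p[250:420,130:310],None,fx=2.2,fy=2.2)]))
E
```

```text
hov t 39.2 pos [396.  351.1  20.9] open 12.0 F [-0.5  0.3 -0.4]
```

View pics/fh.png

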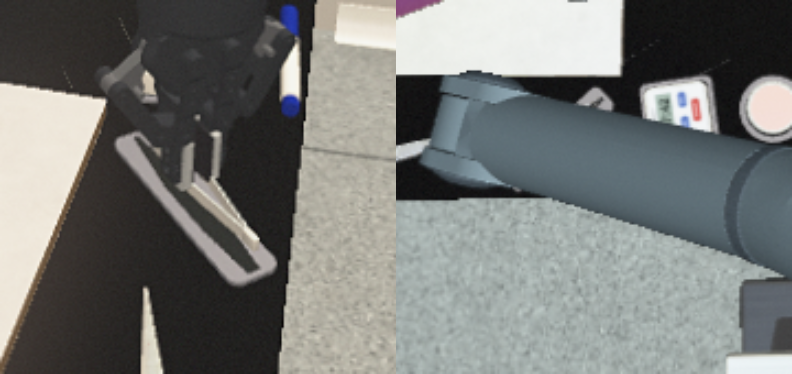

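The side view shows the forceps held level along the outline. Now I lower them and release.

```bash
python3 - <<'E'
from meas import *
x,y=395.4,350.6
settle(x,y,8); settle(x,y,4.8,30); release(x,y,4.8,32)
env.move_joints(AWAY); env.hold(.3); st("away")
p=snap("t6"); s=snap("s6","side")
timer_check(p)
im=region(p,645,102,35,19); print(rect(mask(im,'r'),645,102,35))
a=region(p,395,350,80,6); b=region(s,395,350,80,6,"side")
cv2.imwrite("pics/ff.png",cv2.resize(np.hstack([a,b]),(800,400)))
cv2.imwrite("pics/all6.png",cv2.resize(p[195:340,170:430],(780,435),interpolation=cv2.INTER_CUBIC))
E
```

```text
set t 39.9 pos [395.5 350.8   8.2] open 11.8 F [ 0.4 -0.1 -1.2]
set t 40.5 pos [395.9 351.3   5.5] open 11.5 F [0.2 0.1 6.1]
rel t 40.8 pos [395.2 350.3   4.4] open 31.9 F [ 0.6  0.  -0.9]
away t 45.8 pos [ 238.9 -604.5  231.1] open 32.1 F [-0.1 -0.2 -0.4]
185 {'c': array([421.6, 210.4], dtype=float32), 'cent': array([421.6, 210.2]), 'size': (np.float32(72.7), np.float32(68.0)), 'longang': np.float32(97.4)}
200 {'c': array([421.5, 210.1], dtype=float32), 'cent': array([421.6, 210.2]), 'size': (np.float32(71.3), np.float32(65.0)), 'longang': np.float32(96.9)}
215 {'c': array([421.4, 210. ], dtype=float32), 'cent': array([421.5, 210.1]), 'size': (np.float32(70.0), np.float32(63.9)), 'longang': np.float32(97.4)}
{'c': array([643.7, 102.9], dtype=float32), 'cent': array([644. , 102.9]), 'size': (np.float32(22.6), np.float32(20.8)), 'longang': np.float32(20.6)}
```

View pics/ff.png

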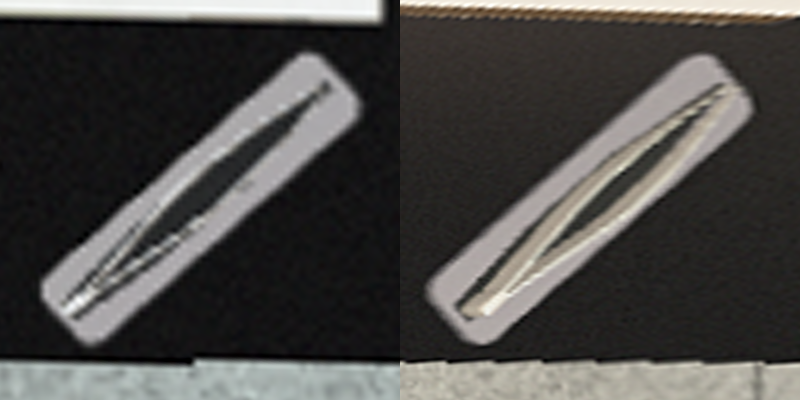

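View pics/all6.png

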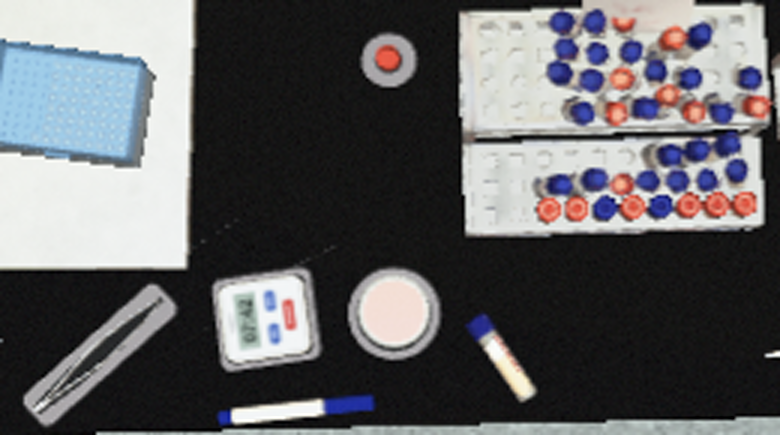

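All four things lie on their outlines. The forceps measure (395.8, 351.2) against (395.4, 350.6), at 130.5° against 131°. The arm is clear, so I hand in.

```bash
python3 -c "
from cell import env
env.job_done()"
```

```text
the job is handed in; nothing more can be done
```

The timer, petri dish, cap and forceps are each on their own pad, placed in the order asked. I handed the job in at about 46 s with the arm back at its start pose, touching nothing.

My last camera checks, with each offset measured from the centre of its outline:

| Item | Offset (mm) | Angle error |
|---|---|---|
| Timer | about 0.6 | under 0.5° |
| Petri dish | about 0.9 | round, not measured |
| Cap | about 1.2 | round, not measured |
| Forceps | about 0.7 | about 0.5° |

- **Cap offset:** part of it is probably the cap's visible side pulling the measurement. I kept the cap upright, open side up, as I found it.
- **Dish check:** one side view made the dish look shifted on its pad. A clear top view did not bear this out. The side camera also reads 1–2 mm differently from the top one on some of the pads.
- **Forces:** the wrist forces I sampled at each step stayed below 7 N.

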